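# Stand the level-gauge float on its ballasted end

## Task

The orange float lying in the wooden cradle is ballasted at one end, but both ends look alike: pick it up, feel in the grip which end is the heavy one, then stand it upright, heavy end down, in the empty yellow ring of the black mat beside the float already standing there. Set it down gently, never let it fall over, leave it standing still by itself, and leave the other things where they are.

Things in the scene. Friction and masses are not known exactly. Their poses are not given: they have to be found in the camera images.
- float: Orange float, cylinder 50 mm thick, 170 mm long, two alike dished ends (8 mm deep). Origin at mid-length on its axis, x along it. Starts level in a cradle lane, axis along the cradle's x, 61 mm up. 0.24-0.31 kg; a hidden slug puts the centre of mass 31-36 mm off middle, to +x or -x, varying. Heavy end down it stands and rights itself from a 10 degree lean; heavy end up it topples when let go.
- cradle: Fixed plywood V cradle, 200 mm (x) by 195 mm (y), base board 12 mm thick; origin at the centre of its underside, z up. Cross bars 18 mm thick at x = -60 and +60 mm, each with 90 degree V notches at y = -47.5 and +47.5 mm (two lanes along x), bottoms 26 mm, tops 47 mm above the bench. Between the bars only the base board lies under the float.
- mat: Fixed black rubber mat, 230 mm (x) by 120 mm (y), 4 mm thick; origin at the centre of its underside, z up. Two yellow painted rings, 72 mm outer diameter, at x = -55 mm (taken by the standing float) and x = +55 mm (empty).
- free_ring (a point): Centre of the empty yellow ring, on the top face of the mat, 4 mm above the bench; axes as those of the mat.
- done_float: Bystander: a second float of the same look and size, already standing upright on its heavy end, in the other ring of the mat, 110 mm from the empty ring. Loose, 0.26 kg. Origin at the bottom of it, z along it, upwards; top 170 mm above the mat.
- nipple: Bystander: loose steel pipe nipple, 28 mm in diameter, 110 mm long, 0.28 kg, lying in the cradle's other lane, its axis 46 mm above the bench. Origin at its middle on its axis, x along its length.
- oil_can: Bystander: loose green oil can standing on the bench, 60 mm in diameter to 85 mm height, then a narrowing spout, 140 mm high in all, 0.32 kg. Origin at the centre of its underside, z up.
- flange: Bystander: loose blind steel flange lying flat on the bench, 100 mm in diameter, 17 mm thick at its centre, 0.85 kg. Origin at the centre of its underside, z up. Behind it, along the bench's far edge (x = 0.80 to 0.92 m), lies a fixed level-gauge pipe, 60 mm thick with side flanges up to 183 mm high.
Things that resemble listed ones, but are neither listed nor needed, are in the scene too. What is shaped like the float but pink is not meant.

How it is judged:
By the outcome, as a careful person would: the job done as asked, in the order asked, and still so for the second after the job is handed in, with the robot touching nothing.
It also fails if it takes over 61 s, if anything falls off the work surface, if the arm or the gripper's body presses on something with over 40 N, if the wrist force passes 120 N, or if a joint passes its speed limit or range.

## Robot

A 6-joint arm with a two-finger parallel gripper is mounted at the origin on the work surface. World frame = base frame: x ahead of the robot, y to its left, z up, the work surface at z = 0. Lengths are in mm, angles in degrees, forces in N, time in s.
With the tool pointing down it reaches from about 300 to 825 mm from the base axis. Payload 5.4 kg.
Tool frame: the origin (TCP) lies between the finger pads; the fingertips stand 11 mm ahead of it and the grasp point (between the pads) lies 8 mm behind it; z points along the fingers, x is the direction in which the jaws open and shut, and the axes are right-handed (so a half turn about z gives the same grasp; the last joint's range is limited). The gripper opens to 92 mm and grips with 3 to 60 N. Pads are 20 mm wide; open, the fingers measure 128 mm over their backs; the gripper's body (75 mm by 189 mm) begins 69 mm behind the grasp point.
Start: joints at [58.207, 9.076, 91.501, -0, 79.423, -12.038], TCP at [194.364, 541.137, 225.601] pointing down, gripper open.
Joint ranges: [-166.64, 166.64], [-54.1, 131.32], [10.49, 154.53], [-73.88, 253.88], [9.74, 151.15], [-171.62, 171.62]. Speed limits (degrees/s): [147.25, 147.25, 180, 180, 180, 180].

## Interface

Orientations are given as [roll, pitch, yaw] about the fixed x, y, z axes, in that order (R = Rz(yaw) Ry(pitch) Rx(roll)).
In Python, from rig import * gives the robot as it stands.
- The arm moves only by the shell command python3 -m jog 'ROWS' [FORCE]. ROWS is JSON, a list of rows, each a list of 3 entries, a list of its own where there are three numbers: the shift along the tool's x, y, z each as a share of 0.15 m, from -1 to 1, then the turn, a rotation vector about the tool's x, y, z each as a share of pi/4 rad, from -1 to 1, then the closure, from -1 (fully open) to 1 (shut). In form: [[[dx, dy, dz], [wx, wy, wz], grip], ...]. A call has 1 to 5 rows; each row is the pose to reach, as a shift and turn from the pose commanded when the call began, along the tool's axes at that moment; what a row does not reach only later rows make up. A row lasts 1/10 s, in which the tool goes at most 50 mm and 8.59 degrees, less where a joint would pass 70% of its speed; a pose out of reach is approached as far as the arm can. A call with a number of a shift or a turn outside -1 to 1 is refused whole. A call with a gripper value outside its range is refused whole. The fingers move at their own pace and stop on an object; FORCE is the grip in N (left out, the last holds). Time passes only in rows, so rows that repeat a pose let the fingers close. It gives the time, the measured TCP pose, the force and the opening at its end, in the units of the state.
- state(): the state, without advancing time (a new reading comes with each control period).
- read_camera(name): name is "scene" or "top" or "wrist"; returns (picture, depth): 384x512x3 uint8, red, green, blue; 384x512 float32, mm along the optical axis (not along the pixel's ray), 0 where there is no reading.
- camera_info(name): a dict with "camera_matrix" (3x3 intrinsics, pixels), "k1" (the pictures are not rectified: a ray, as slopes to the right and down, at radius r is drawn at 1 + k1 r^2 times it, then the intrinsics apply), "camera_from_world" (4x4, takes a point from world to camera coordinates); the wrist camera has in their place "T_tool_cam" (4x4, takes a point from camera to tool coordinates, whose origin is the TCP and whose axes are the tool frame's). Camera axes: x right, y down, z forward; pixel columns grow to the right and rows downward; lengths in mm; the calibration is good to about 2 mm. A picture is of the moment at which its call begins: read the wrist's pose just before it. camera_info takes no time and is no camera call.
- finish_job(): hands the job in, once; it reports no verdict.
The state is a dict: "clock": time; "q": joint angles; "qvel": joint speeds; "effort": joint torques, N m; "tool_pos": TCP position; "tcp_rot": TCP orientation; "ft_force": force on the tool from outside, world axes, zero at the start; "torque": the same for the moment, N m; "opening": opening from 0.0 (shut) to 1.0 (fully open).
Only numpy, scipy, OpenCV 4.12 (cv2) and the standard library are available. Lean on these libraries where they do the work, as an engineer would, in place of code of your own. Each camera call takes 0.05 s, during which the arm holds its last target.

## Working session

There is one attempt and no reset: what is moved stays moved. The work goes in short steps, Python scripts to look and compute and a shell command to move; the robot and the scene stay as the last step left them, time stands still between calls to the robot, and variables do not carry over. Pictures are saved under pics/ and viewed, and the job is handed in when it is done.

```bash
ls; mkdir -p pics
python3 - <<'E'
from rig import *
import cv2
print(state())
for n in ("scene","top"):
    p,d=read_camera(n); cv2.imwrite(f"pics/{n}0.png",p[:,:,::-1]); 
    import numpy as np
    np.save(f"pics/{n}0d.npy",d); print(n,camera_info(n))
print(camera_info("wrist"))
E
```

```text
pics
{'clock': 0.0, 'q': array([ 5.82068721e+01,  9.11065902e+00,  9.15705459e+01,  1.50498917e-04,
        7.94223863e+01, -1.20366715e+01]), 'qvel': array([-0.00907021,  0.01563848,  0.05121828,  0.02710605,  0.02658322,
        0.02056844]), 'effort': array([ 1.89113394e-03, -3.85549808e+01, -3.22114563e+01,  7.04437564e-02,
        3.75360344e-02, -1.59503129e-04]), 'tool_pos': array([194.05312251, 540.63834748, 224.65264613]), 'tcp_rot': array([-1.79978253e+02,  1.01282869e-01,  7.02435350e+01]), 'ft_force': array([-0.01014868, -0.15489622, -0.51492764]), 'torque': array([0.01553999, 0.00913824, 0.00944799]), 'opening': 1.0025182136103494}
scene {'camera_matrix': array([[450.89586989,   0.        , 254.05940139],
       [  0.        , 450.89586989, 192.4321557 ],
       [  0.        ,   0.        ,   1.        ]]), 'k1': 0.04987299412858086, 'camera_from_world': array([[-8.84048231e-01,  4.67251321e-01,  1.16158245e-02,
         4.37160065e+02],
       [ 2.56232520e-01,  5.05282166e-01, -8.24035696e-01,
        -2.65876858e+01],
       [-3.90901037e-01, -7.25510948e-01, -5.66418
[... 547 characters left out ...]
7091069e-04, -9.94256906e-01,
         1.18699358e+03],
       [ 0.00000000e+00,  0.00000000e+00,  0.00000000e+00,
         1.00000000e+00]])}
{'camera_matrix': array([[344.49626377,   0.        , 254.09086429],
       [  0.        , 344.49626377, 193.08175618],
       [  0.        ,   0.        ,   1.        ]]), 'k1': -0.055911625435765375, 'T_tool_cam': array([[ 9.99999884e-01,  5.41124196e-05,  4.78310758e-04,
        -4.71172259e-01],
       [-1.86198314e-04,  9.59795789e-01,  2.80699144e-01,
        -7.93016885e+01],
       [-4.43891342e-04, -2.80699200e-01,  9.59795688e-01,
        -1.59400738e+02],
       [ 0.00000000e+00,  0.00000000e+00,  0.00000000e+00,
         1.00000000e+00]])}
```

View pics/scene0.png

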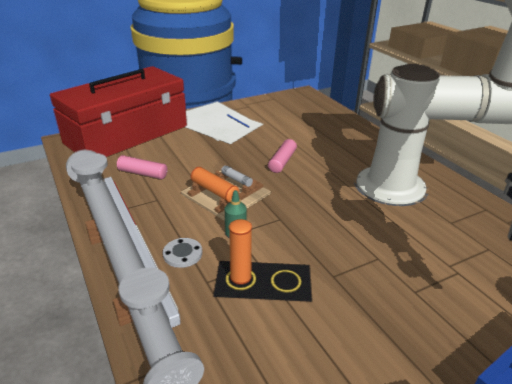

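View pics/top0.png

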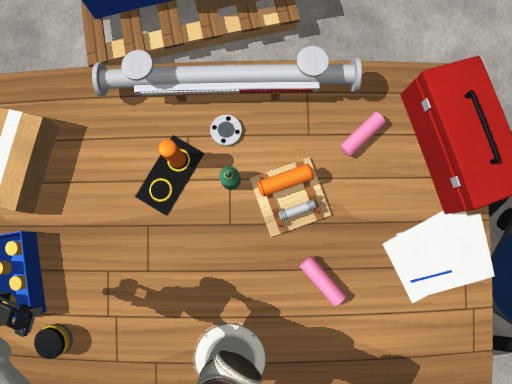

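In the scene view, the orange float lies in the cradle at (214,184). In the top view it is at (286,180), with the nipple at (297,211). 

Things it could be confused with in the top view:
- the standing orange float at (170,150)
- a pink cylinder at (363,134)
- a pink cylinder at (322,281)

I choose the orange one lying in the cradle. The empty ring is at (160,189) in the top view.

```bash
cat > h.py <<'E'
import numpy as np, cv2
from rig import *
def cast(cam,px,z,T=None):
    ci=camera_info(cam); K=ci["camera_matrix"]
    n=cv2.undistortPoints(np.array(px,float).reshape(-1,1,2),K,np.array([ci["k1"],0,0,0.]))[:,0]
    M=np.linalg.inv(ci["camera_from_world"]) if T is None else T@ci["T_tool_cam"]
    d=np.c_[n,np.ones(len(n))]@M[:3,:3].T; o=M[:3,3]
    return o+d*((z-o[2])/d[:,2])[:,None]
def pts(cam,px,dep,T=None):
    ci=camera_info(cam); K=ci["camera_matrix"]
    n=cv2.undistortPoints(np.array(px,float).reshape(-1,1,2),K,np.array([ci["k1"],0,0,0.]))[:,0]
    M=np.linalg.inv(ci["camera_from_world"]) if T is None else T@ci["T_tool_cam"]
    return (np.c_[n,np.ones(len(n))]*np.asarray(dep)[:,None])@M[:3,:3].T+M[:3,3]
def toolT():
    from scipy.spatial.transform import Rotation as R
    s=state(); T=np.eye(4); T[:3,:3]=R.from_euler('xyz',s["tcp_rot"],degrees=True).as_matrix(); T[:3,3]=s["tool_pos"]; return T
def mask(rgb,lo,hi):
    return cv2.inRange(cv2.cvtColor(rgb,cv2.COLOR_RGB2HSV),np.array(lo),np.array(hi))
def blobs(m,amin=40):
    n,l,s,c=cv2.connectedComponentsWithStats(m)
    return [(i,s[i],c[i],l==i) for i in range(1,n) if s[i][4]>=amin]
E
python3 - <<'E'
from h import *
np.set_printoptions(precision=1,suppress=True)
for cam in ("top","scene"):
    p=cv2.imread(f"pics/{cam}0.png")[:,:,::-1].copy(); d=np.load(f"pics/{cam}0d.npy")
    for nm,lo,hi in(("orange",(5,190,120),(14,255,255)),("yellow",(22,150,120),(33,255,255)),("green",(60,80,30),(90,255,255))):
        for i,s,c,m in blobs(mask(p,lo,hi)):
            v,u=np.nonzero(m&(d>0)); P=pts(cam,np.c_[u,v],d[v,u])
            print(cam,nm,s,c,"mean",P.mean(0),"lo",np.percentile(P,1,axis=0),"hi",np.percentile(P,99,axis=0))
            if nm=="orange":
                r=cv2.minAreaRect(np.c_[u,v].astype(np.float32)); b=cv2.boxPoints(r)
                print("  rect on z=61:",cast(cam,b,61).tolist(), "ctr",cast(cam,[r[0]],61))
            if nm=="yellow" and s[4]<1500:
                e=cv2.fitEllipse(cv2.convexHull(np.c_[u,v].astype(np.int32))); print("  ell",e,cast(cam,[e[0]],4))
E
```

```text
top orange [159 139  19  28 172] [171.  152.7] mean [604.3 151.7 146.1] lo [588.4 135.2  30.6] hi [639.2 178.7 174.7]
  rect on z=61: [[630.8891944455456, 216.36296127888056, 61.0], [674.2814663778111, 180.84973443200698, 61.0], [621.7280859472905, 119.38067736841207, 61.0], [578.9035850904062, 154.75952379711828, 61.0]] ctr [[626.3 167.7  61. ]]
top orange [258 164  55  32 520] [285.4 180.7] mean [ 531.1 -172.2   78. ] lo [ 493.5 -250.4   63.1] hi [577.2 -92.1  88.3]
  rect on z=61: [[535.0169943276987, -86.14849968867263, 61.0], [588.0547436845682, -245.7006166130339, 61.0], [539.6664759646827, -260.5683666014386, 61.0], [487.26389946613114, -101.62887225954017, 61.0]] ctr [[ 537.3 -173.1   61. ]]
top yellow [167 149  23  23  92] [179.3 162.8] mean [604.4 155.7   3.8] lo [578.2 125.1  -1. ] hi [648.8 195.4   8.5]
  ell ((178.01187133789062, 159.7509307861328), (21.514873504638672, 23.31270980834961), 31.47037696838379) [[614.2 159.9   4. ]]
top yellow [149 178  23  24 150] [160.7 189.3] mean [521.  213.7   3.9] lo [483.9 180.7  -0.2] hi [557.  251.1   9.5]
  ell ((160.1803588867187
[... 309 characters left out ...]
   7.6 -1412.8   287.2] hi [  355.5 -1234.8   330.3]
  ell ((180.25779724121094, 1.0597357749938965), (21.933191299438477, 80.28358459472656), 89.650390625) [[ -308.1 -2759.      4. ]]
scene yellow [ 132   28  100   26 1296] [183.4  43.7] mean [  223.  -1243.8   145.4] lo [  -40.1 -1420.9   112.6] hi [  409.1 -1181.    178. ]
  ell ((181.81277465820312, 34.5330924987793), (38.19275665283203, 104.76189422607422), 89.73389434814453) [[    6.3 -1883.4     4. ]]
scene green [233 191   6  10  42] [235.2 196.4] mean [551.4  -0.  126.6] lo [544.8  -7.  116. ] hi [557.3   4.2 140.6]
scene green [225 203  21  32 326] [233.9 213.4] mean [560.1   8.6  80. ] lo [530.1 -15.9  10.9] hi [577.9  25.2 102.2]
```

Run:
```python
import cv2
p=cv2.imread("pics/top0.png")[110:250,120:350]; cv2.imwrite("pics/crop0.png",cv2.resize(p,(800,487),interpolation=cv2.INTER_CUBIC))
```

```text
(no output)
```

View pics/crop0.png

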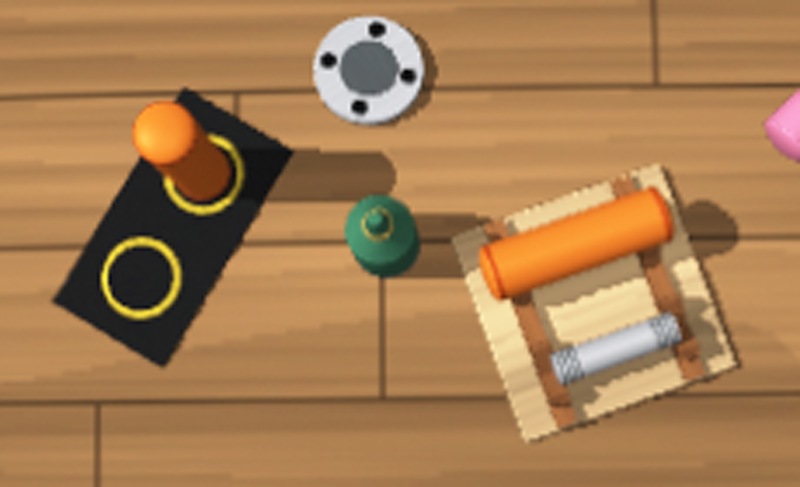

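The enlarged crop confirms the choice: the orange float is in the upper cradle lane, the nipple is in the other lane, and the empty ring is lower left. Measured positions, in mm:
- float: about (537,-173), axis azimuth 108°
- empty ring: (520.5,215.5), which is 109 mm from the taken ring

I'm moving over the cradle now.

```bash
J='[[-1,1,0],[0,0,0],-1]'; cat > /dev/null; python3 -m jog '[[[-1,1,0],[0,0,0],-1],[[-1,1,0],[0,0,0],-1],[[-1,1,0],[0,0,0],-1],[[-1,1,0],[0,0,0],-1],[[-1,1,0],[0,0,0],-1]]'
python3 -c "
from rig import *;print(state()['q'],state()['tool_pos'],state()['tcp_rot'])"
python3 -m jog '[[[-1,1,0],[0,0,0],-1],[[-1,1,0],[0,0,0],-1],[[-1,1,0],[0,0,0],-1],[[-1,1,0],[0,0,0],-1],[[-1,1,0],[0,0,0],-1]]'
python3 -c "
from rig import *;print(state()['q'],state()['tool_pos'],state()['tcp_rot'])"
```

```text
clock: 0.6
tool_pos: [286.0, 346.0, 225.1]
tcp_rot: [180.0, 0.1, 70.0]
ft_force: [0.0, -0.4, 0.1]
opening: 1.0
[ 3.49837088e+01 -1.02785055e+01  1.10754980e+02 -7.27172497e-02
  7.95727864e+01 -3.50245301e+01] [285.96836658 345.98385053 225.1206258 ] [1.79969721e+02 8.13851927e-02 7.00214089e+01]
clock: 1.1
tool_pos: [376.7, 154.3, 225.6]
tcp_rot: [180.0, 0.0, 70.0]
ft_force: [-0.6, 0.2, -0.3]
opening: 1.0
[ 5.18310137e+00 -1.75125241e+01  1.16603742e+02 -5.01506978e-02
  8.08811332e+01 -6.47630264e+01] [376.71548625 154.29407926 225.60459712] [1.79953879e+02 3.30069070e-02 6.99540506e+01]
```

```bash
python3 -m jog '[[[-0.85,0.87,0],[0,0,0.58],-1],[[-0.85,0.87,0],[0,0,0.58],-1],[[-0.85,0.87,0],[0,0,0.58],-1],[[-0.85,0.87,0],[0,0,0.58],-1],[[-0.85,0.87,0],[0,0,0.58],-1]]'
python3 -c "
from rig import *;print(state()['q'],state()['tool_pos'],state()['tcp_rot'])
import numpy as np
from h import toolT
T=toolT();print(T[:3,:3].T@(np.array([537,-173,175])-T[:3,3])/150)"
```

```text
clock: 1.6
tool_pos: [456.3, -8.7, 225.3]
tcp_rot: [-180.0, 0.0, 43.9]
ft_force: [-0.6, 1.1, -1.1]
opening: 0.999
[-1.63184187e+01 -9.10664268e+00  1.09712101e+02 -6.54375074e-03
  7.94069428e+01 -6.02515031e+01] [456.26297844  -8.68333271 225.31921126] [-1.79992424e+02  1.17378613e-02  4.39342888e+01]
[-0.37237578  1.16236671  0.33538402]
```

```bash
python3 -m jog '[[[-0.37,1,0.25],[0,0,0.57],-1],[[-0.37,1,0.25],[0,0,0.57],-1],[[-0.37,1,0.25],[0,0,0.57],-1],[[-0.37,1,0.25],[0,0,0.57],-1],[[-0.37,1,0.25],[0,0,0.57],-1]]'
python3 - <<'E'
from h import *
np.set_printoptions(precision=2,suppress=True)
T=toolT(); s=state(); print(s['q'],s['tool_pos'],s['tcp_rot'])
p,d=read_camera("wrist"); cv2.imwrite("pics/w1.png",p[:,:,::-1])
m=mask(p,(5,190,100),(14,255,255))
for i,st,c,mm in blobs(m,500):
    v,u=np.nonzero(mm&(d>0)); P=pts("wrist",np.c_[u,v],d[v,u],T)
    print(st,c,np.percentile(P,[1,99],axis=0))
    top=P[P[:,2]>np.percentile(P[:,2],85)]
    c0=top.mean(0); w=np.linalg.svd(top-c0,full_matrices=False)[2][0]; w=w*np.sign(w[0]); print("ridge",c0,w,np.degrees(np.arctan2(w[1],w[0])))
    t=(P-c0)@w; print("ends",np.percentile(t,[0.2,99.8]), "centre",c0+w*np.mean(np.percentile(t,[.2,99.8])))
    n=np.array([-w[1],w[0],0]); k=(P-c0)@n; print("side",np.percentile(k,[.5,99.5]))
E
```

```text
clock: 2.1
tool_pos: [519.7, -152.4, 187.0]
tcp_rot: [-179.9, 0.1, 18.5]
ft_force: [-0.4, 0.1, 0.0]
opening: 0.999
[-29.16   6.1   99.25   0.04  74.8  -47.71] [ 519.72 -152.44  186.99] [-179.87    0.07   18.54]
[  237   120    62   191 10333] [267.21 211.54] [[ 496.06 -247.73   64.23]
 [ 579.8   -93.5    87.63]]
ridge [ 534.5 -162.1   86.9] [ 0.33 -0.95 -0.  ] -70.90982655264672
ends [-71.46  90.19] centre [ 537.56 -170.95   86.89]
side [-23.87  24.11]
```

View pics/w1.png

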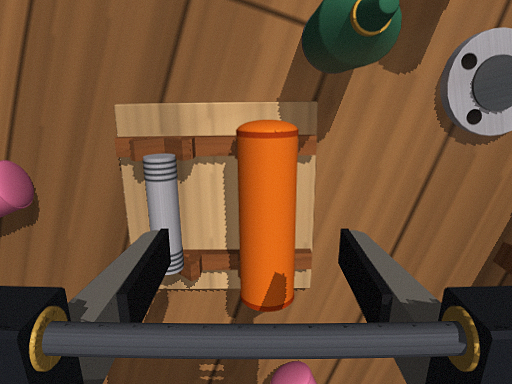

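The wrist view shows the orange float at (267,212) between the open fingers, and the nipple on the left at (163,212). Measured centre is (537.5,-172), axis azimuth -71°, top at 87 mm, width 48–50 mm, which matches the description. I'm descending to TCP z 53, with the pads at 61.

```bash
python3 -c "
import numpy as np
from h import toolT
T=toolT();print(T[:3,:3].T@(np.array([537.5,-172,54])-T[:3,3])/150)"
```

```text
[0.0700415  0.17062687 0.89049968]
```

```bash
python3 -m jog '[[[0.07,0.17,0.2],[0,0,0],-1],[[0.07,0.17,0.5],[0,0,0],-1],[[0.07,0.17,0.7],[0,0,0],-1],[[0.07,0.17,0.83],[0,0,0],-1],[[0.07,0.17,0.89],[0,0,0],-1]]' 40
python3 -m jog '[[[0,0,0],[0,0,0],-1],[[0,0,0],[0,0,0],0],[[0,0,0],[0,0,0],1],[[0,0,0],[0,0,0],1],[[0,0,0],[0,0,0],1]]' 40
python3 -m jog '[[[0,0,0],[0,0,0],1],[[0,0,0],[0,0,0],1],[[0,0,0],[0,0,0],1],[[0,0,0],[0,0,0],1],[[0,0,0],[0,0,0],1]]' 50
python3 -c "
from rig import *;s=state();print(s)"
```

```text
clock: 2.65
tool_pos: [536.5, -170.6, 53.1]
tcp_rot: [-179.8, 0.1, 18.7]
ft_force: [-0.3, -0.1, -0.3]
opening: 1.002
clock: 3.15
tool_pos: [538.2, -174.1, 55.4]
tcp_rot: [179.9, -0.1, 18.5]
ft_force: [0.4, 0.4, 0.3]
opening: 0.678
clock: 3.65
tool_pos: [538.4, -173.9, 55.0]
tcp_rot: [180.0, -0.1, 18.5]
ft_force: [4.1, 1.1, 1.2]
opening: 0.537
{'clock': 3.65, 'q': array([-3.01538580e+01,  1.87784885e+01,  1.00711394e+02,  3.79387976e-02,
        6.04231414e+01, -4.86617231e+01]), 'qvel': array([ 0.018788  ,  0.08193454,  0.06967939,  0.05562034,  0.06273147,
       -0.00526626]), 'effort': array([ -1.53071657, -39.07959938, -25.47859669,  -0.78768941,
         0.81870189,   0.05654935]), 'tool_pos': array([ 538.44263655, -173.9295942 ,   55.02722801]), 'tcp_rot': array([ 1.79956513e+02, -8.22392783e-02,  1.84891951e+01]), 'ft_force': array([4.09135242, 1.1212734 , 1.23139195]), 'torque': array([ 0.23978767, -0.54783191,  0.06155221]), 'opening': 0.5369072907414596}
```

Opening 0.537 is 49 mm, so it's gripped. I'll lift a little and feel the weight.

```bash
python3 -m jog '[[[0,0,-0.05],[0,0,0],1],[[0,0,-0.12],[0,0,0],1],[[0,0,-0.22],[0,0,0],1],[[0,0,-0.32],[0,0,0],1],[[0,0,-0.36],[0,0,0],1]]' 50
python3 -m jog '[[[0,0,0],[0,0,0],1],[[0,0,0],[0,0,0],1],[[0,0,0],[0,0,0],1]]'
python3 - <<'E'
from h import *
np.set_printoptions(precision=3,suppress=True)
F=[];Q=[]
for i in range(3):
    T=toolT();s=state();R=T[:3,:3]
    print(s['clock'],s['tool_pos'],"F world",s['ft_force'],"M world",s['torque'],"M tool",R.T@s['torque'],s['tcp_rot'])
    p,d=read_camera("wrist")
cv2.imwrite("pics/w2.png",p[:,:,::-1])
E
```

```text
clock: 4.15
tool_pos: [538.9, -174.6, 111.4]
tcp_rot: [179.8, -0.1, 18.5]
ft_force: [0.8, 0.1, -2.9]
opening: 0.537
clock: 4.45
tool_pos: [537.1, -173.5, 107.8]
tcp_rot: [-179.9, 0.1, 18.5]
ft_force: [-0.2, -0.2, -2.9]
opening: 0.528
4.45 [ 537.133 -173.519  107.806] F world [-0.193 -0.242 -2.866] M world [-0.161  0.039  0.046] M tool [-0.14  -0.089 -0.045] [-179.932    0.063   18.495]
4.5 [ 537.149 -173.57   107.767] F world [-0.318 -0.445 -2.399] M world [-0.153 -0.002 -0.009] M tool [-0.145 -0.047  0.009] [-179.933    0.065   18.496]
4.55 [ 537.211 -173.587  107.807] F world [-0.103  0.354 -3.54 ] M world [-0.129 -0.055 -0.018] M tool [-0.14   0.011  0.019] [-179.935    0.06    18.495]
```

View pics/w2.png

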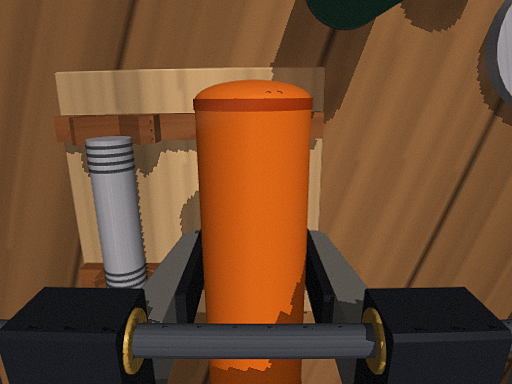

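The wrist view shows the float held level at (254,230), clear of the cradle, with the nipple untouched. The moment about the tool's x is -0.14 Nm with about 2.9 N downward, so the heavy end is at tool -y. That is the camera side, toward the mat.

Standing it up in this grip would put the wrist camera underneath. I'll set it back in its lane and regrip it with the hand turned 180°, which also cross-checks the reading.

```bash
python3 -m jog '[[[0,0,0.1],[0,0,0],1],[[0,0,0.2],[0,0,0],1],[[0,0,0.28],[0,0,0],1],[[0,0,0.33],[0,0,0],1],[[0,0,0.36],[0,0,0],1]]' 50
python3 -m jog '[[[0,0,0],[0,0,0],1],[[0,0,0],[0,0,0],0.3],[[0,0,0],[0,0,0],-1],[[0,0,0],[0,0,0],-1],[[0,0,0],[0,0,0],-1]]' 
python3 -m jog '[[[0,0,0],[0,0,0],-1],[[0,0,-0.2],[0,0,0],-1],[[0,0,-0.45],[0,0,0],-1],[[0,0,-0.7],[0,0,0],-1],[[0,0,-0.7],[0,0,0],-1]]'
```

```text
clock: 5.1
tool_pos: [538.4, -173.5, 54.8]
tcp_rot: [-180.0, -0.1, 18.5]
ft_force: [-9.9, 8.2, 30.8]
opening: 0.535
clock: 5.6
tool_pos: [537.7, -174.1, 54.6]
tcp_rot: [180.0, 0.0, 18.5]
ft_force: [-0.6, 0.7, -0.1]
opening: 0.776
clock: 6.1
tool_pos: [541.1, -175.9, 166.0]
tcp_rot: [179.5, -0.4, 18.5]
ft_force: [0.9, -0.9, 0.5]
opening: 1.003
```

```bash
for i in 1; do
python3 -m jog '[[[0,0,0],[0,0,0.95],-1],[[0,0,0],[0,0,0.95],-1],[[0,0,0],[0,0,0.95],-1],[[0,0,0],[0,0,0.95],-1],[[0,0,0],[0,0,0.95],-1]]'
python3 -m jog '[[[0,0,0],[0,0,0.95],-1],[[0,0,0],[0,0,0.95],-1],[[0,0,0],[0,0,0.95],-1],[[0,0,0],[0,0,0.95],-1],[[0,0,0],[0,0,0.95],-1]]'
python3 -m jog '[[[0,0,0],[0,0,0.95],-1],[[0,0,0],[0,0,0.95],-1],[[0,0,0],[0,0,0.95],-1],[[0,0,0],[0,0,0.95],-1],[[0,0,0],[0,0,0.95],-1]]'
python3 -m jog '[[[0,0,0],[0,0,0.95],-1],[[0,0,0],[0,0,0.95],-1],[[0,0,0],[0,0,0.95],-1],[[0,0,0],[0,0,0.95],-1],[[0,0,0],[0,0,0.95],-1]]'
python3 -m jog '[[[0,0,0],[0,0,0.2],-1],[[0,0,0],[0,0,0.2],-1],[[0,0,0],[0,0,0.2],-1]]'
done
cat > wl.py <<'E'
from h import *
import sys
np.set_printoptions(precision=2,suppress=True)
T=toolT(); s=state(); print(s['q'],s['tool_pos'],s['tcp_rot'])
p,d=read_camera("wrist"); cv2.imwrite(sys.argv[1],p[:,:,::-1])
m=mask(p,(5,190,100),(14,255,255))
for i,st,c,mm in blobs(m,500):
    v,u=np.nonzero(mm&(d>0)); P=pts("wrist",np.c_[u,v],d[v,u],T)
    top=P[P[:,2]>np.percentile(P[:,2],85)]
    c0=top.mean(0); w=np.linalg.svd(top-c0,full_matrices=False)[2][0]; w=w*np.sign(w[0]); print("ridge",c0,w,np.degrees(np.arctan2(w[1],w[0])))
    t=(P-c0)@w; C=c0+w*np.mean(np.percentile(t,[.2,99.8])); print("ends",np.percentile(t,[0.2,99.8]), "centre",C)
    n=np.array([-w[1],w[0],0]); k=(P-c0)@n; print("side",np.percentile(k,[.5,99.5]))
    C[2]=54; print("to C at TCP z54 in tool shares:",T[:3,:3].T@(C-T[:3,3])/150)
E
python3 wl.py pics/w3.png
```

```text
clock: 6.6
tool_pos: [537.3, -173.7, 158.7]
tcp_rot: [180.0, 0.1, -24.6]
ft_force: [-0.1, 0.5, 1.2]
opening: 1.0
clock: 7.1
tool_pos: [537.3, -173.8, 158.7]
tcp_rot: [180.0, 0.1, -67.4]
ft_force: [0.1, -0.5, -0.1]
opening: 0.999
clock: 7.6
tool_pos: [537.3, -173.7, 158.6]
tcp_rot: [179.9, 0.0, -110.1]
ft_force: [-0.4, -0.2, 0.2]
opening: 0.999
clock: 8.1
tool_pos: [537.3, -173.7, 158.6]
tcp_rot: [179.9, -0.0, -152.9]
ft_force: [0.2, 0.3, 0.2]
opening: 1.003
clock: 8.4
tool_pos: [537.4, -173.8, 159.0]
tcp_rot: [180.0, -0.0, -161.3]
ft_force: [-0.4, 0.2, -0.0]
opening: 1.0
[-30.17  11.    97.08  -0.    71.96 131.15] [ 537.43 -173.77  159.02] [ 179.97   -0.04 -161.32]
ridge [ 541.36 -184.1    86.91] [ 0.33 -0.94  0.  ] -70.78608960070996
ends [-89.2   73.66] centre [ 538.8  -176.77   86.9 ]
side [-23.14  24.49]
to C at TCP z54 in tool shares: [-0.   -0.02  0.7 ]
```

View pics/w3.png

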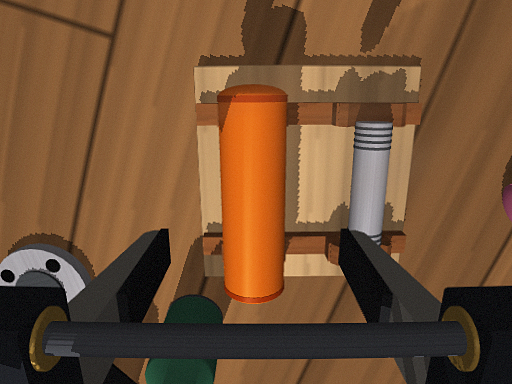

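The wrist view from the other side shows the float seated at (253,195) and the nipple on the right at (370,180), not moved. The two views average to a centre of (538,-174), so the hand is centred. I'll regrip 10 mm toward the light end (tool -y) so the wrist sits higher when placing.

```bash
python3 -m jog '[[[0,-0.07,0.2],[0,0,0],-1],[[0,-0.07,0.4],[0,0,0],-1],[[0,-0.07,0.55],[0,0,0],-1],[[0,-0.07,0.65],[0,0,0],-1],[[0,-0.07,0.7],[0,0,0],-1]]' 40
python3 -m jog '[[[0,0,0],[0,0,0],-1],[[0,0,0],[0,0,0],0],[[0,0,0],[0,0,0],1],[[0,0,0],[0,0,0],1],[[0,0,0],[0,0,0],1]]' 40
python3 -m jog '[[[0,0,0],[0,0,0],1],[[0,0,0],[0,0,0],1],[[0,0,0],[0,0,0],1],[[0,0,0],[0,0,0],1],[[0,0,0],[0,0,0],1]]' 60
python3 -m jog '[[[0,0,-0.05],[0,0,0],1],[[0,0,-0.12],[0,0,0],1],[[0,0,-0.25],[0,0,0],1],[[0,0,-0.45],[0,0,0],1],[[0,0,-0.6],[0,0,0],1]]' 60
python3 -m jog '[[[0,0,-0.2],[0,0,0],1],[[0,0,-0.3],[0,0,0],1],[[0,0,-0.3],[0,0,0],1],[[0,0,-0.3],[0,0,0],1]]'
python3 - <<'E'
from h import *
np.set_printoptions(precision=3,suppress=True)
for i in range(4):
    T=toolT();s=state();R=T[:3,:3]
    print(s['clock'],s['tool_pos'],"F",s['ft_force'],"M tool",R.T@s['torque'],s['tcp_rot'])
    p,d=read_camera("wrist")
cv2.imwrite("pics/w4.png",p[:,:,::-1])
E
python3 wl.py pics/w5.png
```

```text
clock: 8.95
tool_pos: [540.3, -183.4, 53.1]
tcp_rot: [179.9, -0.1, -161.4]
ft_force: [-0.6, -0.4, 1.1]
opening: 0.998
clock: 9.45
tool_pos: [541.5, -184.1, 55.3]
tcp_rot: [-179.9, 0.0, -161.5]
ft_force: [0.4, -0.4, 0.2]
opening: 0.672
clock: 9.95
tool_pos: [541.8, -183.8, 55.0]
tcp_rot: [-180.0, 0.1, -161.5]
ft_force: [3.8, 1.6, 1.9]
opening: 0.535
clock: 10.45
tool_pos: [540.7, -184.1, 146.4]
tcp_rot: [-180.0, -0.0, -161.5]
ft_force: [0.9, -0.6, -2.4]
opening: 0.539
clock: 10.85
tool_pos: [540.4, -183.6, 188.6]
tcp_rot: [179.9, -0.1, -161.5]
ft_force: [0.4, 0.6, -3.2]
opening: 0.532
10.85 [ 540.425 -183.624  188.633] F [ 0.432  0.627 -3.176] M tool [-0.001  0.155 -0.033] [ 179.944   -0.067 -161.511]
10.9 [ 540.016 -183.338  187.784] F [-0.625  0.031 -3.07 ] M tool [-0.037  0.086 -0.074] [ 179.868   -0.127 -161.509]
10.95 [ 539.882 -183.236  187.471] F [-0.818  0.003 -3.597] M tool [-0.031  0.073  0.012] [ 179.841   -0.149 -161.509]
11.0 [ 539.936 -183.25   187.519] F [ 0.319 -0.911 -3.238] M tool [-0.01   0.045 -0.058] [ 179.841   -0.147 -161.51 ]
[-30.88  10.3   94.49  -0.    75.4  130.63] [ 540.12 -183.31  187.76] [ 179.86   -0.13 -161.51]
ridge [ 550.99 -216.12  220.69] [ 0.33 -0.95 -0.01] -70.91853465143075
ends [-59.81  40.27] centre [ 547.79 -206.89  220.78]
side [-23.42  23.85]
to C at TCP z54 in tool shares: [-0.   -0.17  0.89]
ridge [ 525.26 -142.21  219.38] [ 0.4  -0.92 -0.  ] -66.37010796302152
ends [-25.85   7.12] centre [ 521.5  -133.63  219.38]
side [-21.97  25.41]
to C at TCP z54 in tool shares: [0.01 0.35 0.89]
```

View pics/w5.png

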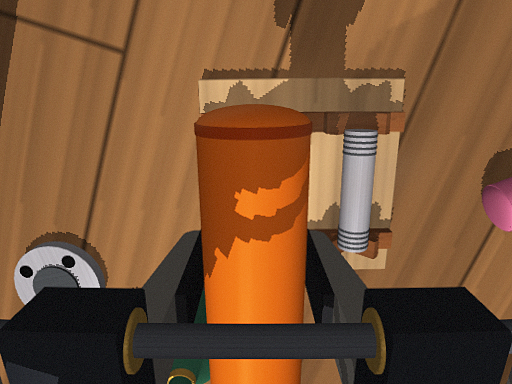

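The second reading, about -0.02 Nm, does not clearly flip the first one. I won't act on it yet, so I'll hold still and average properly.

```bash
cat > feel.py <<'E'
from h import *
np.set_printoptions(precision=3,suppress=True)
L=[]
for i in range(12):
    T=toolT();s=state();R=T[:3,:3]
    L.append(np.r_[R.T@s['ft_force'],R.T@s['torque'],s['effort'],s['tool_pos']])
    read_camera("wrist")
L=np.array(L);print("F tool,M tool mean",L[:,:6].mean(0),"std",L[:,:6].std(0)); print("effort",L[:,6:12].mean(0),L[:,6:12].std(0)); print("pos drift",L[0,12:],L[-1,12:]); print(L[:,3])
s=state();print(s['q'],s['clock'],s['opening'],s['tcp_rot'])
E
python3 feel.py
```

```text
F tool,M tool mean [ 0.014  0.061  2.507  0.003  0.081 -0.009] std [0.521 0.441 0.712 0.022 0.033 0.038]
effort [ -0.002 -39.953 -32.671   0.029   0.02   -0.   ] [0.001 0.05  0.045 0.    0.005 0.   ]
pos drift [ 540.304 -183.415  188.072] [ 541.069 -183.825  189.642]
[-0.029 -0.015 -0.003  0.017  0.009 -0.013 -0.001 -0.026  0.011  0.016
  0.051  0.023]
[-30.877  10.207  94.376  -0.     75.413 130.628] 11.7 0.5356162116307647 [-179.996    0.002 -161.504]
```

Averaged, the tool moment is (0.00, 0.08) Nm. That is odd, because the float alone can only make an x moment. It would fit a world-axes tare, where the hand's own off-axis weight biases the reading at any yaw other than the start's 70°.

I'll turn the held float, which the placing needs anyway, and measure at yaw 70° as well, where that bias is zero.

```bash
python3 -m jog '[[[0,0,0],[0,0,-0.15],1],[[0,0,0],[0,0,-0.35],1],[[0,0,0],[0,0,-0.54],1],[[0,0,0],[0,0,-0.73],1],[[0,0,0],[0,0,-0.92],1]]' 60
python3 -m jog '[[[0,0,0],[0,0,-0.19],1],[[0,0,0],[0,0,-0.38],1],[[0,0,0],[0,0,-0.57],1],[[0,0,0],[0,0,-0.76],1],[[0,0,0],[0,0,-0.95],1]]' 
python3 -m jog '[[[0,0,0],[0,0,-0.19],1],[[0,0,0],[0,0,-0.38],1],[[0,0,0],[0,0,-0.57],1],[[0,0,0],[0,0,-0.76],1],[[0,0,0],[0,0,-0.95],1]]' 
python3 -m jog '[[[0,0,0],[0,0,-0.1],1],[[0,0,0],[0,0,-0.1],1],[[0,0,0],[0,0,-0.1],1]]' 
python3 feel.py
python3 -m jog '[[[0,0,0],[0,0,-0.15],1],[[0,0,0],[0,0,-0.35],1],[[0,0,0],[0,0,-0.54],1],[[0,0,0],[0,0,-0.73],1],[[0,0,0],[0,0,-0.92],1]]' 60
python3 -m jog '[[[0,0,0],[0,0,-0.19],1],[[0,0,0],[0,0,-0.38],1],[[0,0,0],[0,0,-0.57],1],[[0,0,0],[0,0,-0.76],1],[[0,0,0],[0,0,-0.95],1]]' 
python3 -m jog '[[[0,0,0],[0,0,-0.18],1],[[0,0,0],[0,0,-0.36],1],[[0,0,0],[0,0,-0.36],1],[[0,0,0],[0,0,-0.36],1],[[0,0,0],[0,0,-0.36],1]]' 
python3 feel.py
```

```text
clock: 12.2
tool_pos: [541.1, -183.8, 189.6]
tcp_rot: [-180.0, 0.0, -120.0]
ft_force: [-0.1, -0.5, -2.2]
opening: 0.538
clock: 12.7
tool_pos: [541.1, -183.8, 189.6]
tcp_rot: [-180.0, 0.0, -77.3]
ft_force: [-0.1, 0.0, -2.3]
opening: 0.536
clock: 13.2
tool_pos: [541.1, -183.7, 189.6]
tcp_rot: [-180.0, 0.0, -34.5]
ft_force: [0.2, -0.3, -3.4]
opening: 0.534
clock: 13.5
tool_pos: [541.0, -183.7, 189.6]
tcp_rot: [-180.0, 0.0, -30.5]
ft_force: [-0.6, -0.1, -1.7]
opening: 0.536
F tool,M tool mean [ 0.099 -0.022  2.303  0.021 -0.063  0.013] std [0.433 0.371 0.491 0.017 0.019 0.029]
effort [  0.001 -40.017 -32.743  -0.029   0.014   0.001] [0.001 0.001 0.002 0.001 0.001 0.015]
pos drift [ 541.031 -183.732  189.577] [ 541.055 -183.803  189.628]
[ 0.014  0.028  0.003  0.034  0.034  0.013  0.04  -0.006  0.044  0.016
 -0.003  0.041]
[-30.877  10.212  94.374  -0.     75.412  -0.493] 14.1 0.5365852830142123 [180.     -0.002 -30.384]
clock: 14.6
tool_pos: [541.0, -183.8, 189.6]
tcp_rot: [-180.0, 0.0, 11.1]
ft_force: [-0.5, 0.2, -2.3]
opening: 0.535
clock: 15.1
tool_pos: [540.9, -183.8, 189.5]
tcp_rot: [-180.0, 0.0, 53.9]
ft_force: [-0.3, -0.4, -2.7]
opening: 0.536
clock: 15.6
tool_pos: [541.0, -183.8, 189.6]
tcp_rot: [-180.0, 0.0, 69.6]
ft_force: [0.1, 0.4, -2.7]
opening: 0.538
F tool,M tool mean [-0.133  0.082  2.466  0.095  0.001 -0.   ] std [0.381 0.454 0.421 0.023 0.022 0.029]
effort [  0.    -40.061 -32.789  -0.009  -0.032   0.009] [0.001 0.001 0.002 0.001 0.    0.007]
pos drift [ 541.023 -183.82   189.595] [ 541.059 -183.794  189.607]
[0.116 0.094 0.092 0.1   0.059 0.138 0.1   0.065 0.077 0.073 0.106 0.118]
[ -30.874   10.21    94.375   -0.002   75.415 -100.571] 16.2 0.5390925855281351 [-180.       0.002   69.697]
```

At yaw 70 the bias vanishes: M = (+0.095, 0.00) Nm with 2.5 N, a lever of 38 mm toward tool +y. That matches the first lift and the 34+10 mm expected. The heavy end is at +y in this grip, so a +90° turn about tool x puts it down with the camera up. I'll carry it over at height.

```bash
python3 -m jog '[[[0.1,-0.08,-0.06],[0,0,0.15],1],[[0.28,-0.2,-0.14],[0,0,0.34],1],[[0.48,-0.35,-0.2],[0,0,0.53],1],[[0.68,-0.5,-0.2],[0,0,0.72],1],[[0.85,-0.63,-0.2],[0,0,0.91],1]]' 60
python3 - <<'E'
from h import *
T=toolT();print(state()['q'],T[:3,:3].T@(np.array([450,120,255])-T[:3,3])/150)
E
```

```text
clock: 16.7
tool_pos: [496.3, -29.9, 220.1]
tcp_rot: [180.0, -0.1, 28.4]
ft_force: [0.3, 0.1, -2.8]
opening: 0.534
[-1.74202293e+01 -2.44085179e+00  1.04157295e+02  2.81736286e-02
  7.82221941e+01 -4.58247027e+01] [ 0.20405098 -1.02577012 -0.2326515 ]
```

```bash
python3 -m jog '[[[0.04,-0.18,-0.05],[0,0,0.18],1],[[0.08,-0.4,-0.1],[0,0,0.37],1],[[0.12,-0.62,-0.16],[0,0,0.56],1],[[0.16,-0.84,-0.2],[0,0,0.75],1],[[0.2,-1,-0.23],[0,0,0.93],1]]' 60
python3 -m jog '[[[0,0,0],[0.1,0,0],1],[[0,0,0],[0.25,0,0],1],[[0,0,0],[0.4,0,0],1],[[0,0,0],[0.5,0,0],1],[[0,0,0],[0.5,0,0],1]]' 60
python3 - <<'E'
from h import *
np.set_printoptions(precision=3,suppress=True)
s=state();print(s['q'],s['tool_pos'],s['tcp_rot']);print(toolT())
E
```

```text
clock: 17.2
tool_pos: [450.3, 116.2, 254.9]
tcp_rot: [-180.0, -0.1, -13.4]
ft_force: [0.2, 0.2, -1.6]
opening: 0.534
clock: 17.7
tool_pos: [450.5, 112.9, 253.4]
tcp_rot: [-157.5, 0.1, -13.3]
ft_force: [-0.8, -0.7, -2.9]
opening: 0.536
[-16.844 -14.83  114.025  22.618  82.913  -6.767] [450.472 112.941 253.362] [-157.516    0.063  -13.309]
[[  0.973  -0.213   0.087 450.472]
 [ -0.23   -0.899   0.372 112.941]
 [ -0.001  -0.382  -0.924 253.362]
 [  0.      0.      0.      1.   ]]
```

```bash
python3 -m jog '[[[0,0,0],[0.14,0,0],1],[[0,0,0],[0.3,0,0],1],[[0,0,0],[0.45,0,0],1],[[0,0,0],[0.6,0,0],1],[[0,0,0],[0.75,0,0],1]]' 60
python3 -m jog '[[[0,0,0],[0.14,0,0],1],[[0,0,0],[0.3,0,0],1],[[0,0,0],[0.45,0,0],1],[[0,0,0],[0.6,0,0],1],[[0,0,0],[0.75,0,0],1]]' 60
python3 - <<'E'
from h import *
np.set_printoptions(precision=3,suppress=True)
s=state();print(s['q'],s['tool_pos'],s['tcp_rot']);print(toolT())
p,d=read_camera("scene");cv2.imwrite("pics/s6.png",p[:,:,::-1])
E
```

```text
clock: 18.2
tool_pos: [451.1, 114.2, 254.5]
tcp_rot: [-123.7, -0.1, -13.1]
ft_force: [-0.2, -0.6, -3.5]
opening: 0.538
clock: 18.7
tool_pos: [451.2, 114.4, 253.6]
tcp_rot: [-90.0, 0.0, -13.0]
ft_force: [-0.3, 1.0, -2.4]
opening: 0.536
[-42.711  14.496 123.529  67.008 109.365 -51.996] [451.202 114.364 253.647] [-89.997   0.003 -12.993]
[[  0.974  -0.      0.225 451.202]
 [ -0.225   0.      0.974 114.364]
 [ -0.     -1.      0.    253.647]
 [  0.      0.      0.      1.   ]]
```

View pics/s6.png

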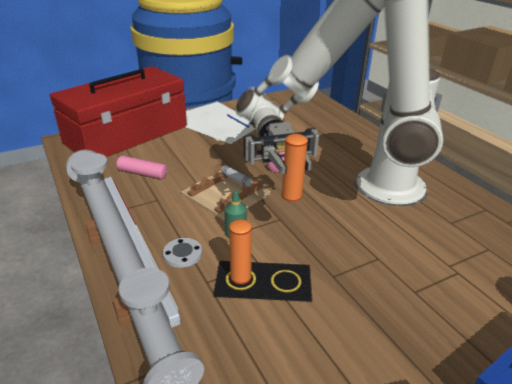

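The scene view shows the float held vertical at (294,168), standing float at (241,252), and empty ring at (286,281). Next I'll yaw to about 55°, so the hand clears the standing float, and advance over the ring.

```bash
python3 -m jog '[[[0,0,0],[0,0.1,0],1],[[0,0.05,0],[0,0.25,0],1],[[0,0.1,0],[0,0.4,0],1],[[0,0.15,0],[0,0.49,0],1],[[0,0.15,0],[0,0.49,0],1]]' 60
python3 - <<'E'
from h import *
np.set_printoptions(precision=3,suppress=True)
T=toolT();s=state();print(s['q'],s['tool_pos'],s['tcp_rot'])
z=T[:3,2];print(z);t=np.array([520.5,215.5,0])+6*z;t[2]=160;print(t,T[:3,:3].T@(t-T[:3,3])/150)
E
```

```text
clock: 19.25
tool_pos: [449.5, 116.2, 230.6]
tcp_rot: [-90.2, 0.1, -35.0]
ft_force: [-0.9, -0.3, -1.7]
opening: 0.535
[-50.274   2.881 141.889  77.323  98.563 -55.608] [449.549 116.22  230.608] [-90.204   0.143 -35.018]
[ 0.574  0.819 -0.004]
[523.943 220.414 160.   ] [0.009 0.468 0.855]
```

```bash
python3 -m jog '[[[0,0,0.15],[0,0,0],1],[[0,0,0.35],[0,0,0],1],[[0,0.05,0.55],[0,0,0],1],[[0,0.1,0.75],[0,0,0],1],[[0.01,0.15,0.85],[0,0,0],1]]' 60
python3 -m jog '[[[0,0.1,0],[0,0,0],1],[[0,0.2,0],[0,0,0],1],[[0,0.3,0],[0,0,0],1],[[0,0.3,0],[0,0,0],1],[[0,0.3,0],[0,0,0],1]]' 60
cat > chk.py <<'E'
from h import *
import sys
np.set_printoptions(precision=1,suppress=True)
T=toolT();s=state();print(s['clock'],s['q'],s['tool_pos'],s['tcp_rot'],s['ft_force'])
z=T[:3,2];t=np.array([520.5,215.5,0])+6*z;t[2]=99;print("to go",T[:3,:3].T@(t-T[:3,3]))
for cam in("top","scene"):
    p,d=read_camera(cam);cv2.imwrite(f"pics/{cam}{sys.argv[1]}.png",p[:,:,::-1])
    for i,st,c,mm in blobs(mask(p,(5,190,100),(14,255,255)),30):
        v,u=np.nonzero(mm&(d>0)); P=pts(cam,np.c_[u,v],d[v,u]); 
        zt=np.percentile(P[:,2],98); tp=P[P[:,2]>zt-12]
        print(cam,st,c,"z",np.percentile(P[:,2],[2,98]),"top mean",tp.mean(0),len(tp))
        for a in np.arange(20,zt-10,30):
            q=P[abs(P[:,2]-a)<8]
            if len(q)>8: print("    z",a,q.mean(0))
E
python3 chk.py 7
```

```text
clock: 19.75
tool_pos: [526.6, 220.4, 209.7]
tcp_rot: [-90.1, -0.2, -34.8]
ft_force: [0.1, -0.7, -1.8]
opening: 0.541
clock: 20.25
tool_pos: [526.2, 218.1, 164.8]
tcp_rot: [-90.0, -0.1, -35.0]
ft_force: [-0.2, 0.1, -2.1]
opening: 0.535
20.25 [-26.1  22.7 131.9  98.1  86.2 -64.9] [526.2 218.1 164.8] [-90.   -0.1 -35. ] [-0.2  0.1 -2.1]
to go [-3.3 65.8  0.6]
top [159 139  27  29 325] [174.7 155. ] z [ 18.9 173.7] top mean [611.8 147.8 169. ] 110
    z 20.0 [598.7 145.6  20.6]
    z 50.0 [598.  147.2  50. ]
    z 80.0 [597.9 146.4  80.1]
    z 110.0 [600.  144.5 108.8]
    z 140.0 [599.2 147.5 139.8]
top [134 169  29  26 359] [150.4 182.9] z [ 82.3 238.1] top mean [520.4 200.8 234.1] 113
    z 110.0 [509.6 195.  110.4]
    z 140.0 [510.7 196.3 141.2]
    z 170.0 [511.1 196.5 170.1]
    z 200.0 [511.8 196.9 199.9]
```

Run:
```python
from h import *
np.set_printoptions(precision=1,suppress=True)
for n in("0","7"):
  for cam in("top","scene"):
    p=cv2.imread(f"pics/{cam}{n}.png")[:,:,::-1].copy()
    for nm,lo,hi,z in(("or",(3,150,80),(16,255,255),174),("ye",(20,120,120),(35,255,255),4)):
        for i,st,c,m in blobs(mask(p,lo,hi),30):
            if st[4]>5000 or st[1]<100: continue
            v,u=np.nonzero(m); h=cv2.convexHull(np.c_[u,v].astype(np.int32))
            e=cv2.fitEllipse(h) if len(h)>4 else None
            print(n,cam,nm,st,c, "ell ctr@z",None if e is None else (e,cast(cam,[e[0]],z)))
a=cv2.imread("pics/top7.png")[110:250,100:300];b=cv2.imread("pics/scene7.png")[120:320,170:370]
cv2.imwrite("pics/c7.png",np.hstack([cv2.resize(a,(400,280),interpolation=2),cv2.resize(b,(400,400),interpolation=2)[:280] if 0 else cv2.resize(b,(400,280),interpolation=2)]))
cv2.imwrite("pics/c7b.png",cv2.resize(b,(600,600),interpolation=2))
```

```text
0 top or [158 139  28  29 461] [172.4 153.1] ell ctr@z (((171.3267364501953, 152.8449249267578), (20.414772033691406, 33.22666549682617), 138.390380859375), array([[597.9, 144.6, 174. ]]))
0 top or [ 258  161   64   71 1365] [287.3 186.5] ell ctr@z (((290.5308532714844, 194.96047973632812), (61.69533920288086, 82.26478576660156), 160.15618896484375), array([[ 477.7, -177.8,  174. ]]))
0 top or [425 160  13  35  41] [431.2 177.6] ell ctr@z (((430.9541015625, 176.93954467773438), (1.2884292602539062, 36.93665313720703), 160.30690002441406), array([[ 523.2, -570.6,  174. ]]))
0 top ye [167 149  23  23  94] [179.1 162.8] ell ctr@z (((178.01187133789062, 159.7509307861328), (21.514873504638672, 23.31270980834961), 31.47037696838379), array([[614.2, 159.9,   4. ]]))
0 top ye [149 178  23  24 150] [160.7 189.3] ell ctr@z (((160.18035888671875, 189.42356872558594), (22.39927864074707, 23.504201889038086), 11.397224426269531), array([[520.4, 215.5,   4. ]]))
0 top ye [  5 241  13  14 143] [ 11.1 247.8] ell ctr@z (((11.14752197265625, 247.74179077148438), (12.57779312133789, 13.791413307189941
[... 3322 characters left out ...]
5, 230.3132781982422), (27.73862648010254, 75.85497283935547), 4.9222283363342285), array([[532.6, 229.7, 174. ]]))
7 scene or [ 229  219   23   66 1343] [240.4 251. ] ell ctr@z (((240.85830688476562, 251.05125427246094), (36.10211944580078, 65.54171752929688), 0.6079931259155273), array([[655.4, 242.2, 174. ]]))
7 scene ye [271 270  30  22 153] [285.6 281. ] ell ctr@z (((285.704345703125, 280.6012268066406), (21.620203018188477, 29.746301651000977), 95.49104309082031), array([[522.4, 216.5,   4. ]]))
7 scene ye [226 272  30  18 107] [241.2 282.3] ell ctr@z (((240.49835205078125, 278.7780456542969), (20.499359130859375, 29.625492095947266), 89.11241149902344), array([[617. , 161.1,   4. ]]))
```

View pics/c7b.png

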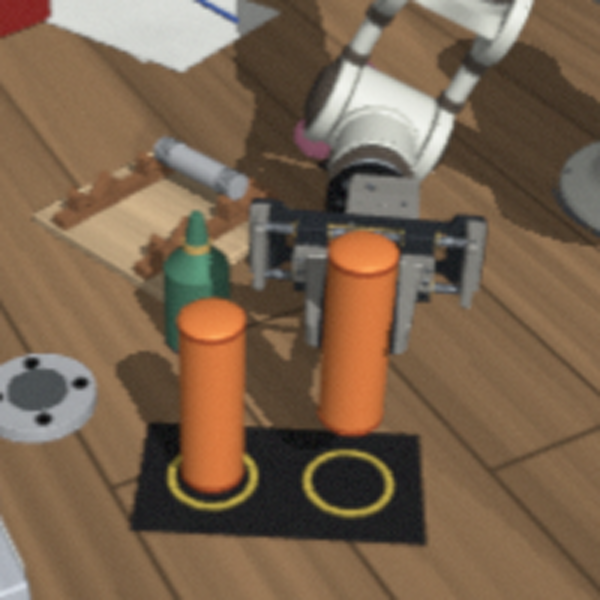

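View pics/top7.png

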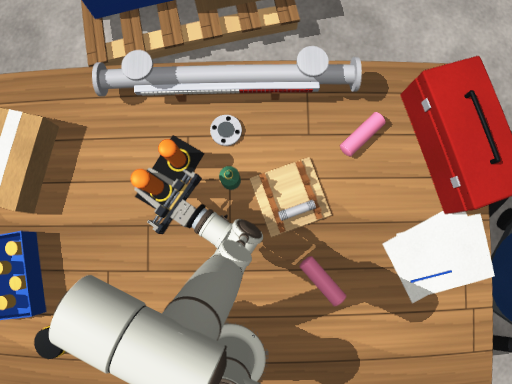

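The scene crop shows the float held next to the standing one, with its bottom near (350,420) and the ring at (348,483). It appears to lean slightly. I'll measure the lean and offset against the standing float by slices.

```bash
cat > lean.py <<'E'
from h import *
np.set_printoptions(precision=1,suppress=True)
T=toolT();s=state();print(s['clock'],s['tool_pos'],s['tcp_rot'],s['ft_force'])
for cam in("scene","top"):
    p,d=read_camera(cam)
    for i,st,c,mm in blobs(mask(p,(3,150,80),(16,255,255)),200):
        v,u=np.nonzero(mm&(d>0)); P=pts(cam,np.c_[u,v],d[v,u])
        if P[:,1].mean()<100: continue
        zl,zh=np.percentile(P[:,2],[2,99]); print(cam,c,"z",zl,zh)
        o=np.linalg.inv(camera_info(cam)["camera_from_world"])[:3,3]
        A=[]
        for a in np.arange(zl+12,zh-18,8):
            q=P[abs(P[:,2]-a)<5]
            if len(q)<15: continue
            # circle centre of known radius 25, least squares
            from scipy.optimize import least_squares
            c0=q[:,:2].mean(0); w=c0-o[:2]; w/=np.linalg.norm(w)
            r=least_squares(lambda x:np.hypot(*(q[:,:2]-x).T)-25,c0+15*w,loss='soft_l1').x
            A.append([a,*r])
        A=np.array(A); 
        if len(A)<3: continue
        fx=np.polyfit(A[:,0],A[:,1],1);fy=np.polyfit(A[:,0],A[:,2],1)
        zb=zl if zl>20 else 4
        print("   slope deg x,y",np.degrees(np.arctan([fx[0],fy[0]])),"at bottom z",zh-170,np.polyval(fx,zh-170),np.polyval(fy,zh-170)," mid",np.polyval(fx,zh-85),np.polyval(fy,zh-85),len(A))
E
python3 lean.py
```

```text
20.35 [526.1 217.9 165.1] [-90.   -0.1 -35.1] [ 0.2 -0.4 -2.4]
scene [288.6 230.2] z 79.39082265245573 239.83070209751136
   slope deg x,y [-0.4  0.2] at bottom z 69.83070209751136 521.7332669947954 212.716909015366  mid 521.1506095448229 213.06461436113102 17
scene [240.4 251. ] z 5.747983845713975 174.250780021421
   slope deg x,y [-0.  0.] at bottom z 4.250780021421008 615.1203348037808 159.09030241141667  mid 615.0615232281732 159.09154866072828 18
top [172.5 153.2] z 3.1311693225525232 175.5138891347956
   slope deg x,y [0.3 0. ] at bottom z 5.5138891347955905 613.4854066217954 160.52521415572159  mid 613.9265940355439 160.59728356674069 13
top [147.5 181.7] z -1.8670744484832176 241.17725515754606
   slope deg x,y [-0.8  1. ] at bottom z 71.17725515754606 523.0854639461602 211.73875259825084  mid 521.9178400949336 213.28201735893077 15
```

The lean is about 1° or less. The float's bottom is at (522,212.5,70.5) and the ring averages (521.4,216) over the two cameras. I'll correct by (-2.5, +2.5) mm and lower, slowly at the end.

```bash
python3 -m jog '[[[-0.017,0.07,0.017],[0,0,0],1],[[-0.017,0.17,0.017],[0,0,0],1],[[-0.017,0.27,0.017],[0,0,0],1],[[-0.017,0.34,0.017],[0,0,0],1],[[-0.017,0.38,0.017],[0,0,0],1]]' 60
python3 -m jog '[[[0,0,0],[0,0,0],1],[[0,0,0],[0,0,0],1]]'
python3 lean.py
```

```text
clock: 20.95
tool_pos: [525.0, 221.3, 106.8]
tcp_rot: [-90.0, -0.0, -35.2]
ft_force: [0.1, -0.2, -3.2]
opening: 0.537
clock: 21.15
tool_pos: [525.1, 221.3, 107.6]
tcp_rot: [-90.0, -0.0, -35.2]
ft_force: [0.1, 0.1, -2.1]
opening: 0.537
21.15 [525.1 221.3 107.6] [-90.   -0.  -35.2] [ 0.1  0.1 -2.1]
scene [288.4 250.5] z 20.405543462386493 182.22136207136344
   slope deg x,y [-0.4  0.3] at bottom z 12.221362071363444 520.6852328519736 215.95544380222327  mid 520.1038237200228 216.33261072389033 17
scene [240.4 251.1] z 11.058455801698491 173.8516290107267
   slope deg x,y [0.1 0.1] at bottom z 3.851629010726697 614.8794156254546 158.93297446586956  mid 614.9762770702763 159.03347814603075 17
top [172.3 153. ] z 3.5805739593504313 175.0922180931928
   slope deg x,y [0.  0.2] at bottom z 5.092218093192798 613.9909250754916 160.3865652662789  mid 614.0149760392273 160.63203647215067 12
top [151.4 184.9] z -0.26401970327284285 183.19081343492445
   slope deg x,y [-0.5  0.9] at bottom z 13.19081343492445 521.6789991819315 215.0442018352084  mid 520.9737132163207 216.3276479938842 10
```

```bash
python3 -m jog '[[[0,0.01,0],[0,0,0],1],[[0,0.02,0],[0,0,0],1],[[0,0.03,0],[0,0,0],1],[[0,0.036,0],[0,0,0],1],[[0,0.042,0],[0,0,0],1]]'
python3 -m jog '[[[0,0.003,0],[0,0,0],1],[[0,0.006,0],[0,0,0],1],[[0,0.006,0],[0,0,0],1]]'
python3 -c "
from rig import *
print(state()['ft_force'],state()['torque'])"
```

```text
clock: 21.75
tool_pos: [524.8, 221.4, 100.7]
tcp_rot: [-90.0, 0.0, -35.2]
ft_force: [-0.0, -0.6, -2.6]
opening: 0.535
clock: 22.05
tool_pos: [524.8, 221.4, 99.9]
tcp_rot: [-90.0, 0.0, -35.1]
ft_force: [1.2, -0.0, -2.3]
opening: 0.54
[ 1.15708614 -0.03743655 -2.34364159] [-0.66727298  0.5607374  -0.00383122]
```

```bash
python3 -m jog '[[[0,0.003,0],[0,0,0],1],[[0,0.005,0],[0,0,0],1],[[0,0.005,0],[0,0,0],1]]'
python3 lean.py
```

```text
clock: 22.35
tool_pos: [524.8, 221.4, 99.2]
tcp_rot: [-90.0, -0.0, -35.1]
ft_force: [0.1, 0.2, -1.1]
opening: 0.535
22.35 [524.8 221.4  99.2] [-90.   -0.  -35.1] [ 0.1  0.2 -1.1]
scene [240.4 251. ] z 10.54033033839892 174.04076273752133
   slope deg x,y [0.1 0. ] at bottom z 4.040762737521334 614.85580481134 159.0115658757564  mid 615.0744063583436 159.04731560565875 17
scene [288.4 253.3] z 12.089742343872622 173.69660875169734
   slope deg x,y [-0.3  0.4] at bottom z 3.6966087516973403 520.3300078683575 215.90586340365232  mid 519.8429133026198 216.57185377343833 17
top [172.2 153. ] z 2.078113136078632 175.39612016119727
   slope deg x,y [0.1 0.2] at bottom z 5.396120161197274 613.8962129894713 160.37606474932736  mid 614.0217008690987 160.6449961854074 12
top [152.  185.4] z -0.38311634948083806 175.52555240949948
   slope deg x,y [-0.7  1. ] at bottom z 5.525552409499483 521.7459254672812 214.85150079292592  mid 520.7349484240201 216.29325593268865 8
```

The held float's top is now level with the standing float's top (174 mm), and the weight is coming off the wrist. One more tiny step down.

```bash
python3 -m jog '[[[0,0.003,0],[0,0,0],1],[[0,0.003,0],[0,0,0],1],[[0,0.003,0],[0,0,0],1]]'
python3 -c "
from rig import *
print(state()['ft_force'],state()['torque'])"
```

```text
clock: 22.75
tool_pos: [524.9, 221.4, 99.2]
tcp_rot: [-89.9, -0.0, -35.1]
ft_force: [-1.3, -0.9, 1.4]
opening: 0.535
[-1.29595884 -0.85655039  1.44352592] [-0.1466883   0.18387531  0.1212583 ]
```

It's in contact: the force went from -2.5 N to +1.4 N. I'm releasing gently.

```bash
python3 -m jog '[[[0,0,0],[0,0,0],0.2],[[0,0,0],[0,0,0],0],[[0,0,0],[0,0,0],-0.1],[[0,0,0],[0,0,0],-0.15],[[0,0,0],[0,0,0],-0.2]]' 10
python3 -m jog '[[[0,0,0],[0,0,0],-0.3],[[0,0,0],[0,0,0],-0.5],[[0,0,0],[0,0,0],-0.7],[[0,0,0],[0,0,0],-0.8],[[0,0,0],[0,0,0],-0.8]]' 10
python3 lean.py
```

```text
clock: 23.25
tool_pos: [524.8, 221.4, 98.5]
tcp_rot: [-90.0, 0.0, -35.2]
ft_force: [0.1, -0.4, 0.3]
opening: 0.601
clock: 23.75
tool_pos: [524.8, 221.4, 98.7]
tcp_rot: [-90.0, 0.0, -35.2]
ft_force: [0.7, 0.5, 0.2]
opening: 0.898
23.75 [524.8 221.4  98.7] [-90.    0.  -35.2] [0.7 0.5 0.2]
scene [240.5 251.1] z 9.765390719201683 174.09393162417513
   slope deg x,y [0.  0.1] at bottom z 4.093931624175127 615.0635681754442 158.9432210004811  mid 615.0687593634858 159.05631401998053 17
scene [288.8 253.3] z 11.353831830667097 174.02778964861642
   slope deg x,y [-0.2  0.7] at bottom z 4.0277896486164195 519.8852153577807 216.24884143595372  mid 519.5410886474195 217.3033057889861 17
top [172.2 153. ] z 3.7986601836499263 175.94232608674474
   slope deg x,y [0.3 0.2] at bottom z 5.9423260867447425 613.5452478003908 160.37067681577125  mid 613.9642895864016 160.6749683203344 9
top [151.8 185.4] z -0.4052875664842577 175.77504182342886
   slope deg x,y [-0.5  1. ] at bottom z 5.7750418234288645 521.2598904867456 215.58014825888853  mid 520.4925028773325 217.10844398240135 8
```

The float stands free at about (520,216.5). I'm backing straight out along the fingers.

```bash
python3 -m jog '[[[0,0,-0.03],[0,0,0],-0.8],[[0,0,-0.1],[0,0,0],-0.8],[[0,0,-0.2],[0,0,0],-0.8],[[0,0,-0.32],[0,0,0],-0.8],[[0,0,-0.45],[0,0,0],-0.8]]' 10
python3 -m jog '[[[0,0,-0.1],[0,0,0],-0.8],[[0,-0.1,-0.2],[0,0,0],-0.8],[[0,-0.2,-0.2],[0,0,0],-0.8],[[0,-0.3,-0.2],[0,0,0],-0.8],[[0,-0.3,-0.2],[0,0,0],-0.8]]' 10
python3 lean.py
python3 - <<'E'
from h import *
print(state()['q'])
for c in("scene","top"):
    p,d=read_camera(c);cv2.imwrite(f"pics/{c}9.png",p[:,:,::-1])
E
```

```text
clock: 24.35
tool_pos: [485.3, 165.8, 98.8]
tcp_rot: [-90.0, -0.0, -35.1]
ft_force: [-0.3, 0.1, -0.9]
opening: 0.899
clock: 24.85
tool_pos: [468.9, 141.2, 144.6]
tcp_rot: [-90.0, -0.2, -35.2]
ft_force: [-0.2, -0.5, -0.1]
opening: 0.903
24.85 [468.9 141.2 144.6] [-90.   -0.2 -35.2] [-0.2 -0.5 -0.1]
scene [240.3 251.2] z 6.94786482439005 173.88598959478853
   slope deg x,y [ 0. -0.] at bottom z 3.8859895947885263 614.9818118534757 159.0856133386791  mid 615.0045047049229 159.04522801148354 18
scene [288.7 253.3] z 6.769744699198895 174.05636202601175
   slope deg x,y [-0.1  0.6] at bottom z 4.0563620260117546 519.7128748998975 216.4220031921795  mid 519.5089976489543 217.3191761293198 18
top [172.2 153. ] z 2.132802470098569 176.65155244756687
   slope deg x,y [0.3 0.1] at bottom z 6.651552447566871 613.5289438935819 160.5831954847173  mid 613.903354706264 160.67129208918223 13
top [151.7 185.4] z 0.6318160754162273 174.92676850744877
   slope deg x,y [-0.4  1.3] at bottom z 4.92676850744877 521.1420984492001 215.1656444697368  mid 520.5144445344041 217.05358327208265 11
[-43.97942468  24.43890416 136.19260737  81.65890689  92.88711772
 -70.89194898]
```

View pics/scene9.png

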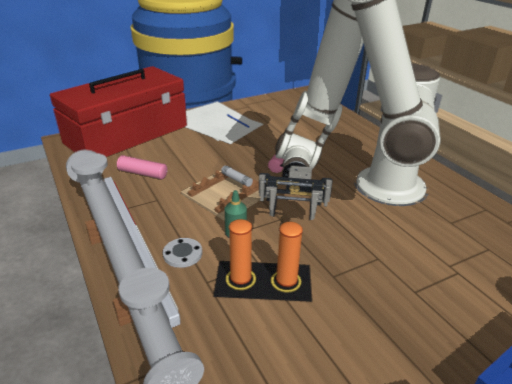

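View pics/top9.png

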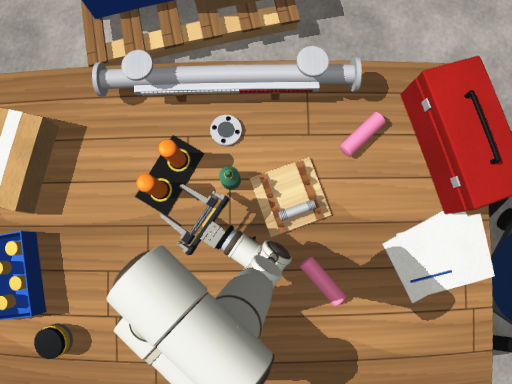

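The scene view shows both floats upright in their rings, at (241,252) and (288,253), with the hand clear. The top view agrees, with the new float at (150,185). I'll make one last check for stillness and bystander shifts, then hand in.

```bash
python3 -m jog '[[[0,0,0],[0,0,0],-0.8],[[0,0,0],[0,0,0],-0.8],[[0,0,0],[0,0,0],-0.8],[[0,0,0],[0,0,0],-0.8],[[0,0,0],[0,0,0],-0.8]]'
python3 lean.py
python3 - <<'E'
from h import *
a0=cv2.imread("pics/scene0.png");a9=cv2.imread("pics/scene9.png")
p,d=read_camera("scene");q=p[:,:,::-1]
def shift(A,B,x,y,w,h):
    return cv2.phaseCorrelate(*[cv2.cvtColor(np.ascontiguousarray(I[y:y+h,x:x+w]),cv2.COLOR_BGR2GRAY).astype(np.float32) for I in(A,B)])
for n,b in(("new float 9->now",(270,215,36,80)),):print(n,shift(a9,q,*b))
for n,b in(("done",(222,215,38,80)),("can",(222,188,28,48)),("flange",(158,232,50,40)),("nipple",(216,162,40,26))):print(n,shift(a0,q,*b))
s=state();print(s['clock'],np.abs(s['qvel']).max(),s['ft_force'])
E
```

```text
clock: 25.55
tool_pos: [468.7, 141.7, 143.6]
tcp_rot: [-90.0, 0.0, -35.1]
ft_force: [-0.1, 0.4, 0.2]
opening: 0.901
25.55 [468.7 141.7 143.6] [-90.    0.  -35.1] [-0.1  0.4  0.2]
scene [240.3 251.1] z 6.216054413595941 173.70289610076864
   slope deg x,y [-0. -0.] at bottom z 3.7028961007686405 615.0971862602065 159.15328156772952  mid 615.0510182537101 159.0882063319428 18
scene [288.7 253.3] z 6.194534260193709 174.27612807476038
   slope deg x,y [-0.3  0.6] at bottom z 4.276128074760379 519.9911307685878 216.43917406019366  mid 519.5750616471629 217.37429995668305 18
top [172.2 153. ] z 2.6493785431631314 177.0542452588688
   slope deg x,y [0.2 0.1] at bottom z 7.054245258868804 613.6040704325985 160.52495055834297  mid 613.9045223496182 160.7111572766005 12
top [151.7 185.4] z 0.4436694456046105 176.02570931061442
   slope deg x,y [-0.2  1.4] at bottom z 6.025709310614417 520.8087574572342 214.93493298181062  mid 520.5747573601037 217.011468148163 11
new float 9->now ((-0.09596067829798116, -0.014894128517319416), 0.9579828358358807)
done ((-0.08086433804386317, -0.021516816873912603), 0.8240972256660462)
can ((-0.1355338303357172, -0.47964214811199923), 0.6813407613171472)
flange ((0.008622545392118042, -0.016725763450217812), 0.9987784895896912)
nipple ((0.3322952351986679, 0.6774130470209858), 0.7506255666414897)
25.7 0.07409207071972748 [-0.05824681 -0.53010931 -0.39097947]
```

```bash
python3 - <<'E'
import cv2,numpy as np
from h import mask,blobs
for n in("0","9"):
    p=cv2.imread(f"pics/top{n}.png")[:,:,::-1].copy(); q=np.zeros_like(p); q[195:228,272:325]=p[195:228,272:325]
    print("nipple",[ (c,s[4]) for i,s,c,m in blobs(mask(q,(0,0,110),(179,60,255)),60)])
    print("can",[c for i,s,c,m in blobs(mask(p,(60,80,30),(90,255,255)),100)])
E
python3 -c "
from rig import *
print(finish_job())"
```

```text
nipple [(array([296.50146628, 209.61290323]), np.int32(341))]
can [array([229.50980392, 177.78431373])]
nipple [(array([296.41666667, 209.57440476]), np.int32(336))]
can [array([229.50488599, 177.78175896])]
the job is handed in; nothing more can be done
None
```

I stood the orange float upright, heavy end down, in the empty yellow ring beside the other float. I handed the job in at about 26 s of the 61 s allowed.

**Finding the heavy end:** On the first lift I measured -0.14 Nm, which put the heavy end on the mat side. I set the float back in its lane and regripped it with the hand turned 180°, so the camera would be on top when placing. The first reading after that was near zero and seemed to disagree, apparently because the hand's own weight skews the moment as it turns. Held at the same heading as at the start, where that error should cancel, it read +0.095 Nm, about 38 mm toward the same end.

**Contact forces:** I let go only after the wrist force had swung from about -2.5 N to +1.4 N at touchdown. Setting the float back in the cradle earlier pressed harder, about 31 N upward (33 N in all) at the wrist.

**Last checks:**
- **Float:** It stands at about (520.4, 216) mm, within roughly 1 mm of the ring centre. Its top is at 174 mm, level with the other float's, and it did not move between the last two pictures.
- **Other things:** The standing float, oil can, flange and nipple are where they were, within about 0.1 pixel in the clean comparisons. Two rougher crops showed up to 0.7 pixel for the nipple and 0.5 for the can. I put that down to the moved float and changed shadows, since top-view centroids agreed within 0.1.
- **Unexplained:** The lean fit still gave 0.6–1.4° for the placed float, against about 0–0.3° for the other one. The figure stayed nearly constant and nothing is touching the float, so I take it as measurement error.

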